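# Pull the safety key and hold the sharpener's sprung hood just below its balance point

## Robot

A 6-joint arm with a two-finger parallel gripper is mounted at the origin on the work surface. World frame = base frame: x ahead of the robot, y to its left, z up, the work surface at z = 0. Lengths are in m, angles in rad, forces in N, time in s.
With the tool pointing down it reaches from about 0.375 to 0.975 m from the base axis. Payload 3.8 kg.
Tool frame: the origin (TCP) lies on the centre line of the jaws, within the pads' length; the fingertips stand 8 mm ahead of it and the grasp point (between the pads) lies 11 mm behind it; x points along the fingers, y is the direction in which the jaws open and shut, and the axes are right-handed (so a half turn about x gives the same grasp; the last joint's range is limited). The gripper opens to 85 mm and grips with 20 to 120 N. Pads are 22 mm wide; open, the fingers measure 114 mm over their backs; the gripper's body (76 mm by 85 mm) begins 54 mm behind the grasp point. The pads swing forward as they close: fully open they stand 13 mm farther back than shut.
Start: joints at [-1.262, 0.264, 1.604, -0, 1.274, -0.037], TCP at [0.229, -0.635, 0.239] pointing down, gripper open.
Joint ranges: [-2.63, 2.63], [-0.94, 2.18], [0.31, 2.57], [-1.31, 4.45], [0, 2.66], [-2.55, 2.55]. Speed limits (rad/s): [2.57, 2.57, 3.14, 3.14, 3.14, 3.14].

## Interface

Orientations are given as a unit quaternion [x, y, z, w].
In Python, from plant import env, claw, vision, sign_off, models gives the robot as it stands. Calls block until the motion is done:
- env.move_pose(position, orientation): joint-space move of the TCP to a pose.
- env.line_to(position, feed=0.15, rot=None): straight line of the TCP; rot=None keeps the orientation; feed is the mean speed in m/s.
- env.move_joints(angles): joint-space move.
- claw.gripper_to(opening, effort=None): opening from 0.0 (shut) to 1.0 (fully open); effort is the grip in N (None keeps the last); returns when the fingers have stopped.
- env.sleep(seconds).
- env.inverse_kinematics(position, orientation): joint angles nearest the present ones, or None.
- env.read_state(): the state.
- vision.capture(name): name is "scene" or "top"; returns a dict with "pixels" (400x640x3 uint8, blue, green, red), "fov_y" (degrees; the focal length in pixels is half the picture's height over the tangent of half this angle, whatever the lens; pixels are square), "cx", "cy" (the principal point, pixels), "dist" ([k1, k2, p1, p2, k3] as OpenCV has them; the pictures are not rectified), "xyz" and "rotation" of the camera in the world. Camera axes: x right, y up, looking along -z (the intrinsics and any distortion apply to the point x, -y, -z); pixel columns grow to the right and rows downward; lengths in m; the calibration is good to about 2 mm. A picture is of the moment at which its call begins. There is no depth.
A pose or a line that the arm cannot do raises env.Unreachable and nothing moves.
- sign_off(): hands the job in, once; it reports no verdict.
Trained networks look in the newest picture that a camera, given by its name, has taken for a name from the list of things; names that differ only in an ending like _2 or _b are one class to them, and where a whole thing is asked for, a point or a joint stands for the part that bears it (a point fixed in the world has none). Each returns a list of dicts, best first, with "confidence" (0 to 1); they miss things now and then, are a little off and sometimes report something else, mostly with a low value. They report only what shows in the picture. A call takes as long as a camera call.
- models.spot_in(camera, thing): "bbox" ([centre column, centre row, width, height] in pixels, round what is visible of it).
The state is a dict: "t": time; "q": joint angles; "joint_vel": joint speeds; "joint_torque": joint torques, N m; "position": TCP position; "eef_rot": TCP orientation; "force": force on the tool from outside, world axes, zero at the start; "torque": the same for the moment, N m; "width": opening from 0.0 (shut) to 1.0 (fully open).
Only numpy, scipy, OpenCV 4.12 (cv2) and the standard library are available. Lean on these libraries where they do the work, as an engineer would, in place of code of your own. Each camera call takes 0.05 s, during which the arm holds its last target. There are 200 camera calls.

## Task

I need to set the hood spring of the sharpening machine. First pull the safety key up out of the switch box and put it in the steel tray; only then take the hood by its front grip, raise it past the balance point where its spring takes over, without letting it fly open, and bring it back to just below that point. Finish while holding it still there, the grip between the fingers, and leave the other things on the bench where they are.

Things in the scene. Friction and masses are not known exactly. Their poses are not given: they have to be found in the camera images.
- switch_box: grey switch box fixed to the bench, 90 x 90 mm and 55 mm high; origin at the centre of its underside, z up. A square key socket (18 mm wide, 40 mm deep) opens in the middle of its top. It stands on one side of the machine (left or right), the tray on the other.
- key: safety key plugged upright in the box, 74 mm long, about 70 g. Origin at the centre of its shank's foot (21 mm above the bench when plugged in), z up to its head. Steel shank 16 x 16 mm, z = 0 to 34; black collar 26 x 26, z = 34 to 38, lying on the box; flat head z = 38 to 74, 36 mm wide (x), 16 mm thick (y). A sprung detent lets go at about 5 to 12 N straight up within 15 mm.
- key_head (a point): point on the key's long axis 62 mm above its foot, 12 mm under the head's top: where to grip it.
- tray: open steel tray fixed to the bench, 150 (its x) x 120 (its y) x 30 mm high, wall and floor 4 mm; origin at the centre of its underside.
- hood_hinge (a point): middle of the hood's hinge axis, 80 mm above the bench, at the rear of the sharpening machine (black base 220 x 200 mm, 70 mm high). The axis runs along this frame's y; its x points from the grip to the hinge when the hood is shut. The machine is fixed.
- hood_grip (a point): black round bar (solid hood_c4) on the hood's front, diameter 26 mm, 40 mm long, level along its own y; origin at its middle. A stem joins it behind at mid length, 29 mm clear to the grey hood (200 x 196 x 58 mm): take it over its two ends from above. With the hood shut the origin is 245 mm ahead of the hinge axis (hinge frame -x) and 25 mm above it; it turns with the hood.
- hood (a joint): opening angle of the hood in rad: 0 shut (as at the start), grows as the front rises, stop at 1.6. Weight and spring balance at 0.95 rad: below that the hood falls shut, above it the spring swings it open to the stop by itself. At the grip it needs about 2 N when shut, falling to nothing at the balance.
- diamond_plate: bystander: flat yellow and grey sharpening plate, 200 x 72 x 10 mm, lying on the left.
- chisel: bystander: chisel with wooden handle, 260 mm long, lying on the right.
- screwdriver: bystander: red-handled screwdriver, 170 mm long, near the robot.
- spray_bottle: bystander: white spray bottle, 42 mm across, 137 mm high, standing.
- bench_plane: bystander: iron hand plane 240 mm long, 90 mm high.
- glue_tin: bystander: tin 72 mm across, 110 mm high, standing.

How it is judged:
By the outcome, as a careful person would: the job done as asked, in the order asked, and still so for the second after the job is handed in, while the arm keeps its last pose, push and grip.
It also fails if it takes over 64 s, if anything falls off the work surface, if the arm or the gripper's body presses on something with over 40 N, if the wrist force passes 120 N, or if a joint passes its speed limit or range.

## Working session

There is one attempt and no reset: what is moved stays moved. The work goes in short steps, each a Python script; the robot and the scene stay as the last script left them, time stands still between calls to the robot, and variables do not carry over. Pictures are saved under pics/ and viewed, about 8 in all and at most 12, crops included, and the job is handed in when it is done.

```bash
ls; mkdir -p pics; cat > h.py <<'E'
import numpy as np, cv2
from plant import env, claw, vision, sign_off, models
def K(c):
    f=200/np.tan(np.radians(c["fov_y"])/2); return np.array([[f,0,c["cx"]],[0,f,c["cy"]],[0,0,1.]])
def rot(c):
    R=np.array(c["rotation"],float)
    if R.size==4:
        from scipy.spatial.transform import Rotation as Q; R=Q.from_quat(R).as_matrix()
    return R.reshape(3,3)
def ray(c,u,v):
    p=cv2.undistortPoints(np.array([[[u,v]]],float),K(c),np.array(c["dist"],float))[0,0]
    return np.array(c["xyz"],float), rot(c)@np.array([p[0],-p[1],-1])
def at_z(c,u,v,z):
    o,d=ray(c,u,v); return o+d*(z-o[2])/d[2]
def proj(c,P):
    P=(np.atleast_2d(P)-np.array(c["xyz"]))@rot(c); P=P*[1,-1,-1]
    return cv2.projectPoints(P,np.zeros(3),np.zeros(3),K(c),np.array(c["dist"],float))[0][:,0]
E
python3 - <<'E'
from h import *
for n in ("scene","top"):
    c=vision.capture(n); cv2.imwrite(f"pics/{n}0.png",c["pixels"])
    print(n,{k:c[k] for k in c if k!="pixels"})
    for t in ("switch_box","key","tray","hood_grip","hood","diamond_plate","chisel","screwdriver","spray_bottle","bench_plane","glue_tin"):
        try:
            print(t,[(np.round(d["bbox"],1).tolist(),round(d["confidence"],2)) for d in models.spot_in(n,t)[:2]])
        except Exception as e: print(t,e)
print(env.read_state())
E
```

```text
pics
scene {'fov_y': 49.92751239659526, 'cx': 319.32207851051845, 'cy': 207.69474210984808, 'dist': array([-0.11017852,  0.        ,  0.        ,  0.        ,  0.        ]), 'xyz': array([ 1.14023395, -0.84048856,  1.07837002]), 'rotation': array([0.37858326, 0.11834915, 0.29343259, 0.86980774])}
switch_box [([236.7, 272.9, 40.0, 40.8], 0.61), ([338.1, 230.1, 86.0, 87.1], 0.43)]
key []
tray [([354.7, 176.4, 49.2, 37.5], 0.92), ([236.1, 263.9, 11.1, 11.9], 0.38)]
hood_grip [([339.6, 222.6, 83.2, 72.5], 0.72)]
hood [([196.6, 300.5, 66.9, 48.8], 0.7), ([338.6, 224.0, 86.6, 71.4], 0.69)]
diamond_plate [([374.6, 155.8, 42.4, 27.5], 0.7)]
chisel []
screwdriver [([340.4, 225.0, 85.1, 70.7], 0.57)]
spray_bottle [([403.1, 197.4, 13.3, 30.8], 0.51), ([197.1, 301.2, 68.1, 51.8], 0.28)]
bench_plane [([291.3, 330.6, 44.2, 82.1], 0.78), ([417.7, 160.8, 20.4, 30.2], 0.5)]
glue_tin [([418.0, 161.9, 22.8, 29.0], 0.68)]
top {'fov_y': 51.020431379605895, 'cx': 316.36078965850606, 'cy': 205.85580062983914, 'dist': array([-0.05001266,  0.        ,  0.        ,  0.        ,  0.        ]), 'xyz': array([0.
[... 676 characters left out ...]
1)]
glue_tin [([139.3, 170.6, 41.2, 31.9], 0.66)]
{'t': 1.2, 'q': array([-1.26192779e+00,  2.63907918e-01,  1.60398103e+00, -1.37562790e-05,
        1.27368814e+00, -3.68901151e-02]), 'joint_vel': array([-0.00011915,  0.00141152, -0.0003571 , -0.00133602, -0.0005571 ,
        0.00131003]), 'joint_torque': array([-3.83582410e-04, -5.15074611e+01, -3.67724919e+01,  6.18981858e-05,
        7.50969411e-04, -7.52853225e-06]), 'position': array([ 0.22876744, -0.6350603 ,  0.23928464]), 'eef_rot': array([-0.69656222, -0.12163145,  0.69656995, -0.12164361]), 'force': array([ 0.52059977,  0.54289855, -0.1638681 ]), 'torque': array([-0.01915603, -0.00670422,  0.00061799]), 'width': 1.0042483779448503}
```

```bash
python3 -c "
import cv2,numpy as np
a=cv2.imread('pics/scene0.png');b=cv2.imread('pics/top0.png');print(a.shape,b.shape)"
```

```text
(400, 640, 3) (400, 640, 3)
```

View pics/scene0.png

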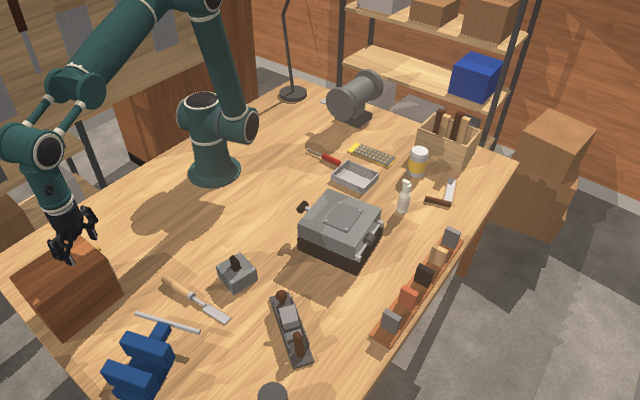

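View pics/top0.png

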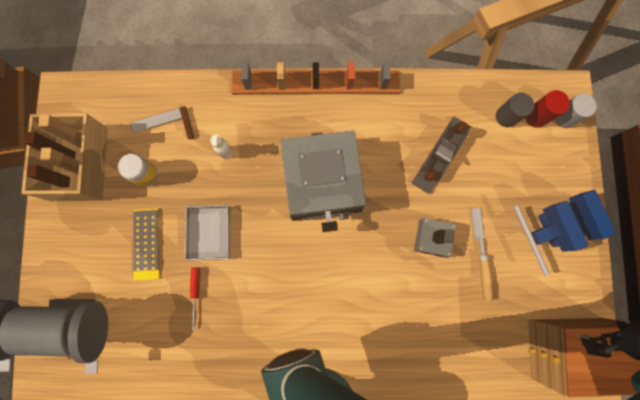

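The scene view shows the box with its key at about (237,270), the tray at (355,177), and the grip at (302,207). In the top view they are at (436,238), (208,233) and (329,227). Next I'll enlarge crops of these to fit the edges.

```bash
python3 - <<'E'
import cv2,numpy as np
a=cv2.imread('pics/scene0.png');b=cv2.imread('pics/top0.png')
def crop(im,u0,v0,w,h,s):
    o=cv2.resize(im[v0:v0+h,u0:u0+w],None,fx=s,fy=s,interpolation=cv2.INTER_CUBIC)
    for i in range(0,w,10):
        cv2.line(o,(int((i+.5)*s),0),(int((i+.5)*s),4 if (u0+i)%50 else 12),(0,0,255),1); 
        if i%20==0: cv2.putText(o,str(u0+i),(int(i*s),22),0,.35,(0,0,255),1)
    for j in range(0,h,10):
        cv2.line(o,(0,int((j+.5)*s)),(5,int((j+.5)*s)),(0,0,255),1)
        if j%20==0:cv2.putText(o,str(v0+j),(6,int(j*s)+6),0,.35,(0,0,255),1)
    return o
# top row: box top(60x50) , box scene ; bottom: hood top, hood scene
A=crop(b,400,210,66,50,6);B=crop(a,205,245,66,50,6)
C=crop(b,270,120,100,75*4//4+35,4)[:,:396];D=crop(a,285,180,100,110,4)[:,:396]
h=600-300
m=np.zeros((300+300,800,3),np.uint8)
m[:300,:396]=A;m[:300,400:796]=B
E_=crop(b,280,195,66,50,6);F=crop(a,290,190,66,50,6)
m[300:,:396]=E_;m[300:,400:796]=F
cv2.imwrite('pics/m1.png',m)
E
```

```text
(no output)
```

View pics/m1.png

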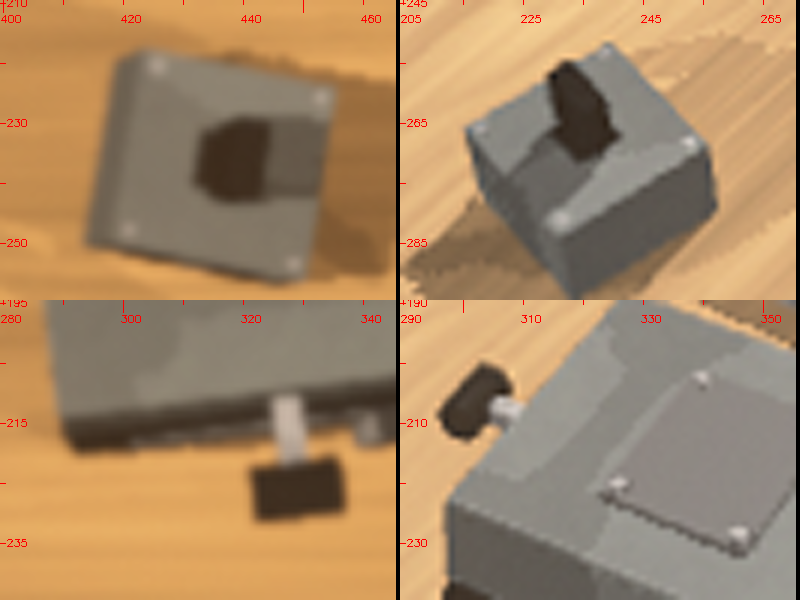

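The montage shows sharp box-top corners in both views and the bar at about top (329,226) and scene (302,206.5). Next I'll fit the poses from both cameras and check them with an overlay.

```bash
cat > fit.py <<'E'
from h import *
from scipy.optimize import least_squares
def cap():
    return vision.capture("scene"),vision.capture("top")
def box(x,y,yaw,dx,dy,z0,z1,cx=0,cy=0):
    P=np.array([[cx+sx*dx/2,cy+sy*dy/2,z] for z in (z0,z1) for sx,sy in ((1,1),(-1,1),(-1,-1),(1,-1))])
    c,s=np.cos(yaw),np.sin(yaw)
    P[:,:2]=P[:,:2]@np.array([[c,s],[-s,c]])+[x,y]
    return P
def draw(im,c,P,col,u0,v0,S):
    q=((proj(c,P)-[u0,v0]+.5)*S).astype(int)
    for i in range(4):
        for a,b in ((i,(i+1)%4),(i+4,4+(i+1)%4),(i,i+4)): cv2.line(im,tuple(map(int,q[a])),tuple(map(int,q[b])),col,1)
E
python3 - <<'E'
from fit import *
S,T=cap()
def tri(pts):
    A=np.zeros((3,3));b=np.zeros(3)
    for c,u,v in pts:
        o,d=ray(c,u,v);d/=np.linalg.norm(d);M=np.eye(3)-np.outer(d,d);A+=M;b+=M@o
    return np.linalg.solve(A,b)
t=lambda x,y,u0,v0:(u0+x/6-.5,v0+y/6-.5)
print("grip tri",tri([(T,*t(298,188,280,195)),(S,*t(77,102,290,190))]), at_z(T,329.2,225.8,.105), at_z(S,302.3,206.5,.105))
bt=[t(*p,400,210) for p in ((143,50),(336,88),(300,283),(110,247))]
bs=[t(*p,205,245) for p in ((68,128),(208,43),(308,145),(160,233))]
print("box corners T",[at_z(T,*p,.055)[:2].round(4) for p in bt]); print("S",[at_z(S,*p,.055)[:2].round(4) for p in bs])
w=[at_z(T,*p,.055)[:2] for p in bt]
# correspond by nearest
def res(p):
    P=box(p[0],p[1],p[2],.09,.09,0,.055)[4:]
    r=[]
    for c,obs in ((T,bt),(S,bs)):
        q=proj(c,P)
        for o in obs: r+=list(q[np.argmin(((q-o)**2).sum(1))]-o)
    return r
m=np.mean(w,0)
best=min((least_squares(res,[*m,y]) for y in np.radians([-30,-20,-10,0,10,20,30])),key=lambda r:r.cost)
print("box",best.x,best.cost,np.round(best.fun,1))
np.save("box.npy",best.x)
b=models.spot_in("top","tray")[0]["bbox"]; s=models.spot_in("scene","tray")[0]["bbox"]
print("tray",at_z(T,b[0],b[1],.03),at_z(S,s[0],s[1],.015))
# montage: box top w overlay, scene; hood/tray top
def crop(c,u0,v0,w,h,s): return cv2.resize(c["pixels"][v0:v0+h,u0:u0+w],None,fx=s,fy=s,interpolation=cv2.INTER_CUBIC)
m=np.zeros((600,800,3),np.uint8)
for c,u0,v0,x0 in ((T,400,210,0),(S,205,245,400)):
    k=crop(c,u0,v0,66,50,6)
    draw(k,c,box(*best.x,.09,.09,0,.055),(0,0,255),u0,v0,6)
    draw(k,c,box(*best.x,.036,.016,.059,.095),(0,255,0),u0,v0,6)
    m[:300,x0:x0+396]=k
m[300:,:396]=crop(T,276,125,99,75,4)[:300] if False else cv2.resize(T["pixels"][125:200+25,270:402],None,fx=3,fy=3,interpolation=cv2.INTER_CUBIC)
m[300:,400:700]=crop(T,180,195,60,60,5)
cv2.imwrite("pics/m2.png",m)
E
```

```text
grip tri [ 0.48387877 -0.03384915  0.10478192] [ 0.48359244 -0.03424046  0.105     ] [ 0.48427169 -0.03376567  0.105     ]
box corners T [array([ 0.5093, -0.2926]), array([ 0.4916, -0.3802]), array([ 0.4037, -0.3596]), array([ 0.4204, -0.2742])]
S [array([ 0.4072, -0.3611]), array([ 0.4233, -0.2761]), array([ 0.5109, -0.2938]), array([ 0.4911, -0.3789])]
box [ 0.45685861 -0.3268466  -0.20571423] 1.6108309041812494 [-0.2 -0.3 -0.1 -0.   0.8  0.  -0.3 -0.6 -1.  -0.4  0.3 -0.7  0.2 -0.5
 -0.1  0.4]
tray [0.47279902 0.30268908 0.03      ] [0.47387855 0.31178863 0.015     ]
```

View pics/m2.png

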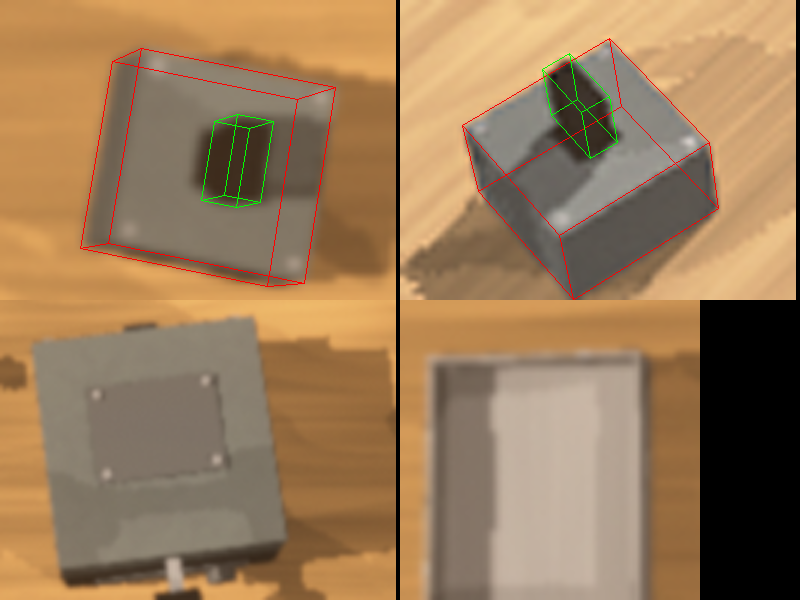

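The overlay fits the box well, and the key head is where the box centre predicts, with its width along box x. The hood corners (m2, lower left) give its yaw. The grip triangulates to z = 0.1048, against 0.105 expected. Next I'll check that the planned poses are reachable, then pull the key.

```bash
cat > plan.py <<'E'
from fit import *
from scipy.spatial.transform import Rotation as Q
def quat(px,jaw):   # tool x = px, tool y = jaw
    px=np.array(px,float);px/=np.linalg.norm(px);jaw=np.array(jaw,float);jaw-=px*(jaw@px);jaw/=np.linalg.norm(jaw)
    return Q.from_matrix(np.c_[px,jaw,np.cross(px,jaw)]).as_quat()
bx,by,byaw=np.load("box.npy")
KJ=np.array([-np.sin(byaw),np.cos(byaw),0])
TRAY=np.array([.473,.305,0])
G0=np.array([.4839,-.034,.105])
HY=None
try: HY=float(open("hy").read())
except Exception: pass
def hood_pose(th,pitch,sgn,G0=G0,R=.245):
    ex=np.array([np.cos(HY),np.sin(HY),0]);ez=np.array([0,0,1.])
    H=np.array([*G0[:2],.105])+R*ex-.025*ez
    r=-R*ex+.025*ez; c,s=np.cos(th),np.sin(th)
    g=H+(-R*c+.025*s)*ex+(R*s+.025*c)*ez
    px=-np.sin(pitch)*ex-np.cos(pitch)*ez
    jaw=sgn*np.array([-ex[1],ex[0],0])
    return g+.011*px, quat(px,jaw)
E
python3 - <<'E'
from plan import *
import plan
S,T=cap()
c=[at_z(T,270+x/3-.5,125+y/3-.5,.133)[:2] for x,y in ((62,271),(33,43),(284,243),(254,18))]
ang=lambda d:np.arctan2(d[1],d[0])
y=[ang(c[1]-c[0]),ang(c[3]-c[2]),ang(c[0]-c[2])-np.pi/2,ang(c[1]-c[3])-np.pi/2]
print("hood yaw",np.degrees(y),[np.linalg.norm(c[1]-c[0]),np.linalg.norm(c[0]-c[2])])
mid=(c[0]+c[2])/2;print("front mid",mid); plan.HY=float(np.mean(y)); open("hy","w").write(str(plan.HY))
ik=lambda p,q:(lambda r:None if r is None else np.round(r,2).tolist())(env.inverse_kinematics(p,q))
for s in (1,-1):
    print("key",s,ik([bx,by,.074],quat([0,0,-1],s*KJ)),ik([bx,by,.3],quat([0,0,-1],s*KJ)))
    for sg in (1,-1): print(" tray",s,sg,ik(TRAY+[0,0,.06],quat([sg*np.sin(.87),0,-np.cos(.87)],[0,s,0])))
    for th in (0,.5,.95,1.05): print(" hood",s,th,[ik(*hood_pose(th,pp,s)) for pp in (th-.5,0,th-.3)])
E
```

```text
hood yaw [7.5544184  6.36127068 7.08429433 6.56453446] [np.float64(0.2009434012223339), np.float64(0.18915345693676816)]
front mid [ 0.52064933 -0.02866083]
key 1 [-0.67, 0.21, 2.0, -0.0, 0.93, -2.03] [-0.67, 0.02, 1.77, -0.0, 1.35, -2.03]
 tray 1 1 None
 tray 1 -1 [0.36, 0.75, 1.49, 0.28, 1.74, -1.28]
 hood 1 0 [[-0.24, -0.21, 2.47, 0.4, 0.44, -2.25], [-0.12, 0.05, 2.14, -0.0, 0.95, -1.81], [-0.18, -0.12, 2.34, 0.15, 0.65, -1.98]]
 hood 1 0.5 [[-0.1, 0.0, 1.95, -0.0, 1.18, -1.79], [-0.1, 0.0, 1.95, -0.0, 1.18, -1.79], [-0.08, 0.13, 1.83, -0.04, 1.37, -1.76]]
 hood 1 0.95 [[-0.04, 0.4, 1.41, -0.07, 1.78, -1.73], [-0.07, 0.11, 1.7, -0.0, 1.33, -1.76], [-0.03, 0.52, 1.3, -0.1, 1.97, -1.72]]
 hood 1 1.05 [[-0.03, 0.5, 1.28, -0.08, 1.91, -1.72], [-0.07, 0.15, 1.64, -0.0, 1.35, -1.76], [-0.02, 0.62, 1.17, -0.11, 2.1, -1.73]]
key -1 [-0.67, 0.21, 2.0, -0.0, 0.93, 1.11] [-0.67, 0.02, 1.77, -0.0, 1.35, 1.11]
 tray -1 1 None
 tray -1 -1 [0.36, 0.75, 1.49, 0.28, 1.74, 1.86]
 hood -1 0 [[-0.24, -0.21, 2.47, 0.4, 0.44, 0.89], [-0.12, 0.05, 2.14, -0.0, 0.95, 1.33], [-0.18, -0.12, 2.34, 0.15, 0.65, 1.16]]
 hood -1 0.5 [[-0.1, 0.0, 1.95, -0.0, 1.18, 1.35], [-0.1, 0.0, 1.95, -0.0, 1.18, 1.35], [-0.08, 0.13, 1.83, -0.04, 1.37, 1.38]]
 hood -1 0.95 [[-0.04, 0.4, 1.41, -0.07, 1.78, 1.42], [-0.07, 0.11, 1.7, -0.0, 1.33, 1.38], [-0.03, 0.52, 1.3, -0.1, 1.97, 1.42]]
 hood -1 1.05 [[-0.03, 0.5, 1.28, -0.08, 1.91, 1.42], [-0.07, 0.15, 1.64, -0.0, 1.35, 1.38], [-0.02, 0.62, 1.17, -0.11, 2.1, 1.42]]
```

```bash
python3 - <<'E'
from plan import *
st=lambda n:(lambda s:print(n,round(s["t"],2),s["position"].round(4),"F",s["force"].round(1),"w",round(s["width"],3)))(env.read_state())
q=quat([0,0,-1],-KJ)
env.move_pose([bx,by,.16],q); st("above")
env.line_to([bx,by,.074],feed=.1); st("down")
claw.gripper_to(0.0,60); st("grip")
env.line_to([bx,by,.094],feed=.04); st("pull")
env.line_to([bx,by,.20],feed=.15); st("up")
for n in ("scene","top"): vision.capture(n)
S,T=cap()
cv2.imwrite("pics/k1.png",np.hstack([cv2.resize(c["pixels"][v:v+100,u:u+100],(400,400),interpolation=cv2.INTER_CUBIC) for c,u,v in ((S,180,210),(T,390,190))]))
E
```

```text
above 2.96 [ 0.457  -0.3277  0.1605] F [-0.1 -0.4  0. ] w 1.002
down 3.97 [ 0.4574 -0.3273  0.0747] F [0.  0.3 0.8] w 1.0
grip 4.61 [ 0.4571 -0.3271  0.0743] F [0.3 0.1 1.8] w 0.179
pull 5.26 [ 0.4571 -0.3269  0.0945] F [-0.   0.3 -0. ] w 0.177
up 6.12 [ 0.4562 -0.3263  0.1989] F [ 0.6 -0.4 -1.9] w 0.176
```

View pics/k1.png

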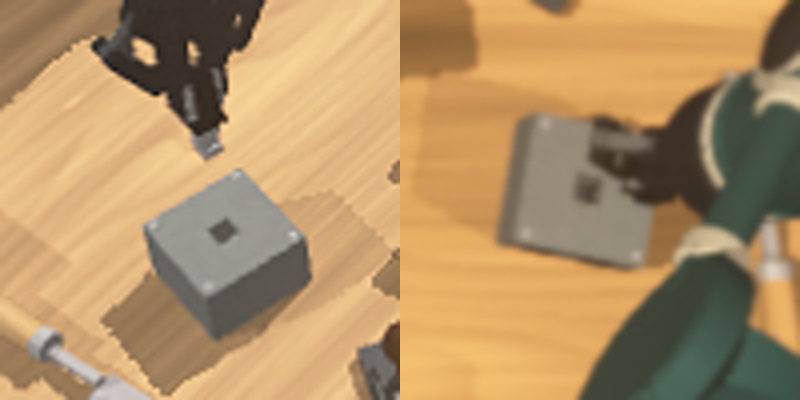

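The key is out: the socket is empty and the steel shank shows below the fingers. Next I'll carry it to the tray and lay it in.

```bash
python3 - <<'E'
from plan import *
st=lambda n:(lambda s:print(n,round(s["t"],2),s["position"].round(4),"F",s["force"].round(1),"w",round(s["width"],3)))(env.read_state())
a=np.radians(40); px=np.array([-np.sin(a),0,-np.cos(a)]); q2=quat(px,[0,-1,0])
foot=np.array([TRAY[0]-.037,TRAY[1],.011]); P=foot-.053*px
env.line_to([bx,by,.30],feed=.3)
env.line_to([.47,.0,.31],feed=.35); st("mid")
env.line_to([P[0],P[1],.25],feed=.3,rot=q2); st("above tray")
env.line_to(P+[0,0,.01],feed=.15); st("near")
env.line_to(P,feed=.03); st("down")
claw.gripper_to(0.55); st("open")
env.line_to(P-.12*px,feed=.2); st("back")
env.move_pose([.45,.12,.27],quat([0,0,-1],[0,-1,0]))
S,T=cap(); st("clear")
cv2.imwrite("pics/t1.png",np.hstack([cv2.resize(c["pixels"][v:v+80,u:u+80],(400,400),interpolation=cv2.INTER_CUBIC) for c,u,v in ((S,315,130),(T,168,195))]))
E
```

```text
mid 7.88 [ 0.4694 -0.0006  0.309 ] F [-0.4 -0.  -0.5] w 0.179
above tray 9.07 [0.4706 0.3038 0.2505] F [ 0.7  0.3 -0.1] w 0.177
near 10.47 [0.4709 0.3054 0.0627] F [ 0.4 -0.8 -0.7] w 0.173
down 10.96 [0.4698 0.3049 0.0514] F [ 0.4 -0.2 -0.8] w 0.177
open 11.37 [0.4702 0.305  0.0518] F [ 0.3 -0.3 -0.1] w 0.553
back 12.12 [0.5464 0.3048 0.1427] F [ 0.2  0.6 -0.2] w 0.548
clear 13.19 [0.4504 0.1206 0.2688] F [-0.5  0.6 -0.2] w 0.549
```

View pics/t1.png

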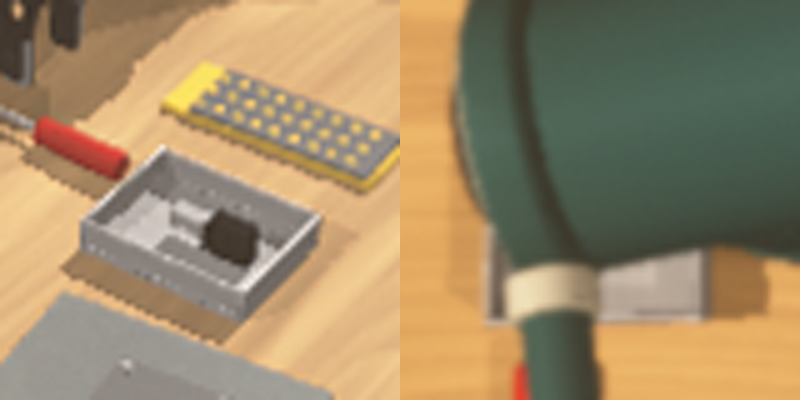

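The key lies flat in the tray (left panel, dark head at about (230,238), shank to its left), and the neighbours haven't moved. Next I'll grip the hood lightly and check the forces.

```bash
python3 - <<'E'
from plan import *
st=lambda n:(lambda s:print(n,round(s["t"],2),s["position"].round(4),"F",s["force"].round(1),"T",s["torque"].round(2),"w",round(s["width"],3)))(env.read_state())
claw.gripper_to(.85)
p,q=hood_pose(0,-.3,-1); px=Q.from_quat(q).as_matrix()[:,0]
env.move_pose(p-.12*px,q); st("pre")
env.line_to(p-.03*px,feed=.15)
env.line_to(p,feed=.06); st("at"); print(p)
claw.gripper_to(0.0,20); st("grip")
S,T=cap()
cv2.imwrite("pics/g1.png",np.hstack([cv2.resize(c["pixels"][v:v+80,u:u+80],(400,400),interpolation=cv2.INTER_CUBIC) for c,u,v in ((S,265,160),(T,290,180))]))
E
```

```text
pre 14.28 [ 0.4523 -0.0379  0.2099] F [ 0.2  0.6 -0. ] T [-0.05  0.13  0.01] w 0.848
at 15.68 [ 0.4869 -0.0336  0.0941] F [-0.5 -0.5  0.4] T [-0.01  0.13 -0.04] w 0.848
[ 0.48712724 -0.03360997  0.0944913 ]
grip 16.07 [ 0.4873 -0.0335  0.0948] F [-0.3  0.9  0.9] T [0.16 0.1  0.23] w 0.468
```

View pics/g1.png

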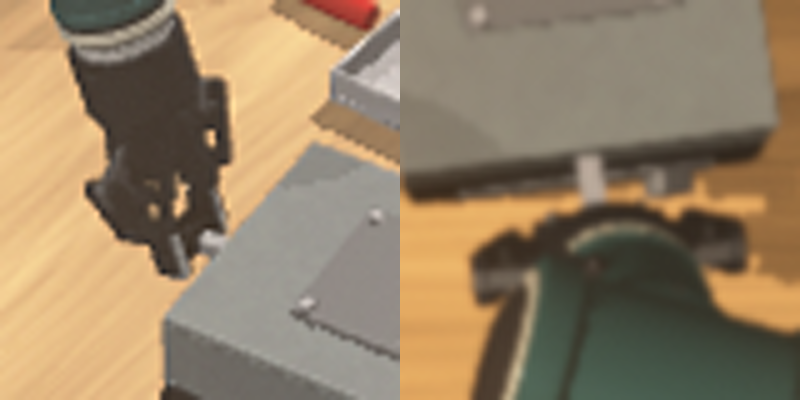

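The fingers hold both ends of the bar: width 0.468 is 39.8 mm, and the lateral force is under 1 N. Next I'll raise the hood in small arc steps while watching the force.

```bash
cat > lift.py <<'E'
from plan import *
import plan
ex=np.array([np.cos(HY),np.sin(HY),0]);ey=np.array([-ex[1],ex[0],0])
H=np.array([*G0[:2],.105])+.245*ex-[0,0,.025]
def angle(s):   # hood angle from measured TCP, and radius
    g=s["position"]-.011*Q.from_quat(s["eef_rot"]).as_matrix()[:,0]-H
    return np.arctan2(g[2],-g@ex)-np.arctan2(.025,.245), np.hypot(g[2],g@ex)
def step(th,feed=.05):
    p,q=hood_pose(th,th-.3,-1); env.line_to(p,feed=feed,rot=q); s=env.read_state()
    F=s["force"]; e=th+np.arctan2(.025,.245)
    rad=-np.cos(e)*ex+np.array([0,0,np.sin(e)]); tan=np.sin(e)*ex+np.array([0,0,np.cos(e)])
    a,r=angle(s)
    print(f"th {th:.2f} t {s['t']:.1f} meas {a:.3f} r {r:.4f} Frad {F@rad:.1f} Ftan {F@tan:.1f} Flat {F@ey:.1f} T {s['torque'].round(2)} w {s['width']:.3f}")
    return np.linalg.norm(F)
E
python3 - <<'E'
from lift import *
claw.gripper_to(0.0,50)
for th in np.arange(.04,.61,.08):
    if step(th)>20: break
S,T=cap()
cv2.imwrite("pics/l1.png",np.hstack([cv2.resize(c["pixels"][v:v+130,u:u+130],(400,400),interpolation=cv2.INTER_CUBIC) for c,u,v in ((S,260,130),(T,260,110))]))
E
```

```text
th 0.04 t 16.7 meas 0.039 r 0.2462 Frad -1.1 Ftan -0.1 Flat 3.2 T [ 0.26 -0.13  0.29] w 0.458
th 0.12 t 17.3 meas 0.118 r 0.2462 Frad -0.9 Ftan 0.2 Flat 3.4 T [ 0.25 -0.27  0.33] w 0.458
th 0.20 t 17.8 meas 0.199 r 0.2462 Frad -1.9 Ftan -1.4 Flat 4.2 T [ 0.28 -0.31  0.32] w 0.460
th 0.28 t 18.3 meas 0.279 r 0.2462 Frad -1.7 Ftan -0.9 Flat 4.7 T [ 0.28 -0.42  0.29] w 0.456
th 0.36 t 18.9 meas 0.359 r 0.2461 Frad -2.9 Ftan -0.5 Flat 4.7 T [ 0.21 -0.33  0.26] w 0.458
th 0.44 t 19.4 meas 0.439 r 0.2461 Frad -2.4 Ftan -1.4 Flat 4.7 T [ 0.11 -0.36  0.27] w 0.461
th 0.52 t 19.9 meas 0.519 r 0.2460 Frad -0.7 Ftan -1.4 Flat 5.7 T [ 0.09 -0.34  0.26] w 0.459
th 0.60 t 20.5 meas 0.599 r 0.2460 Frad -1.1 Ftan -0.4 Flat 5.9 T [ 0.03 -0.38  0.27] w 0.456
```

View pics/l1.png

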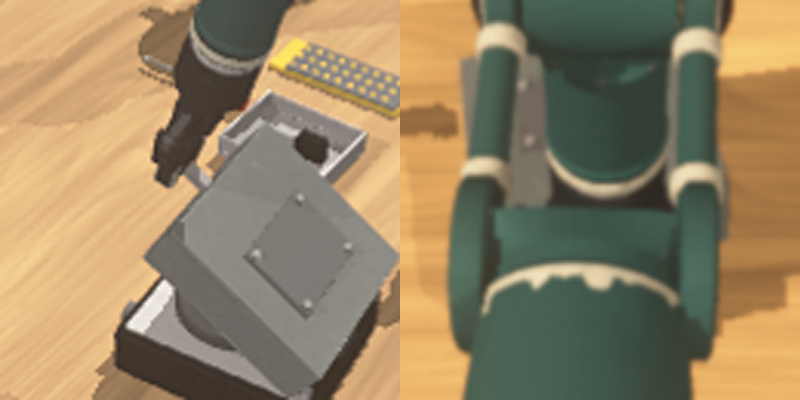

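The hood follows the gripper at about 0.6 rad with small forces. Next I'll take it past the balance point and bring it back.

```bash
python3 - <<'E'
from lift import *
for th in (.68,.76,.84,.92,.98,1.02,1.05):
    if step(th)>25: break
env.sleep(.5); step(1.05)
S,T=cap(); np.save("S105.npy",S["pixels"])
for th in (1.0,.95,.90): step(th,.04)
env.sleep(1.0); step(.90)
S,T=cap(); np.save("S090.npy",S["pixels"])
# hood top-front corners predicted (hood frame: top 0.053 above hinge approx, front 0.203 ahead)
def hp(th,x,y,z):
    c,s=np.cos(th),np.sin(th); return H+(-x*c+z*s)*ex+y*ey+np.array([0,0,x*s+z*c])
out=[]
for f,th in (("S105.npy",1.05),("S090.npy",.90)):
    k=cv2.resize(np.load(f)[110:260,260:410],(400,400),interpolation=cv2.INTER_CUBIC)
    for t,col in ((th,(0,0,255)),(th-.1,(255,0,0))):
        P=[hp(t,x,y,z) for z in (.058,) for x,y in ((.203,.098),(.203,-.098),(.003,-.098),(.003,.098))]
        r=((proj(S,np.array(P))-[260,110]+.5)*400/150).astype(int)
        cv2.polylines(k,[r.reshape(-1,1,2)],True,col,1)
    out.append(k)
cv2.imwrite("pics/a1.png",np.hstack(out))
E
```

```text
th 0.68 t 21.1 meas 0.679 r 0.2460 Frad 0.4 Ftan -0.3 Flat 5.9 T [-0.01 -0.36  0.25] w 0.459
th 0.76 t 21.6 meas 0.759 r 0.2459 Frad -0.6 Ftan -1.1 Flat 6.6 T [-0.07 -0.34  0.15] w 0.459
th 0.84 t 22.2 meas 0.840 r 0.2459 Frad -0.2 Ftan -0.1 Flat 6.6 T [-0.12 -0.38  0.18] w 0.460
th 0.92 t 22.7 meas 0.920 r 0.2458 Frad 0.1 Ftan 0.1 Flat 6.7 T [-0.1  -0.33  0.07] w 0.458
th 0.98 t 23.1 meas 0.980 r 0.2458 Frad -1.3 Ftan 0.1 Flat 6.4 T [-0.15 -0.36  0.02] w 0.458
th 1.02 t 23.5 meas 1.020 r 0.2458 Frad 0.1 Ftan 0.0 Flat 7.4 T [-0.1  -0.37 -0.01] w 0.460
th 1.05 t 23.8 meas 1.050 r 0.2457 Frad -0.3 Ftan 0.7 Flat 7.4 T [-0.21 -0.38 -0.01] w 0.458
th 1.05 t 24.5 meas 1.050 r 0.2457 Frad -1.0 Ftan 0.2 Flat 8.0 T [-0.12 -0.48  0.01] w 0.459
th 1.00 t 25.1 meas 0.999 r 0.2458 Frad -1.1 Ftan -0.0 Flat 8.3 T [-0.11 -0.56  0.1 ] w 0.456
th 0.95 t 25.5 meas 0.949 r 0.2458 Frad -1.3 Ftan 0.1 Flat 7.5 T [-0.17 -0.62  0.11] w 0.457
th 0.90 t 26.0 meas 0.898 r 0.2459 Frad -1.4 Ftan -0.2 Flat 7.3 T [-0.11 -0.54  0.15] w 0.459
th 0.90 t 27.2 meas 0.899 r 0.2459 Frad -0.4 Ftan 0.3 Flat 6.3 T [-0.13 -0.44  0.12] w 0.460
```

View pics/a1.png

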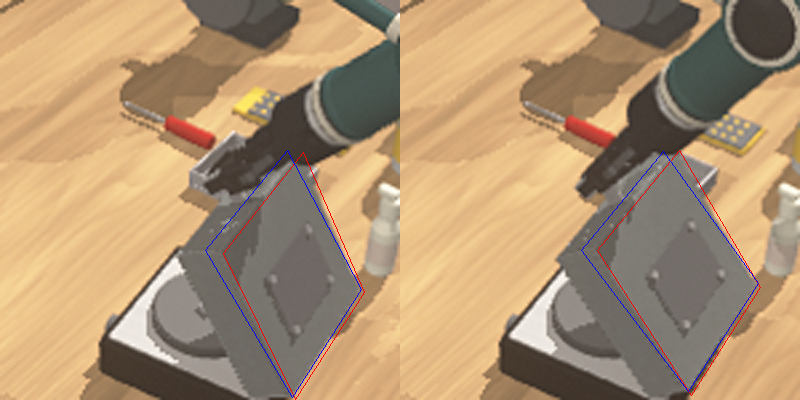

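Geometry puts the hood at 0.90 rad, but the overlay uses a guessed hood outline and hints at a slightly smaller angle. I'll calibrate the outline on the first pictures, then check the angle.

```bash
python3 - <<'E'
from lift import *
S,T=cap()
def tri(pts):
    A=np.zeros((3,3));b=np.zeros(3)
    for c,u,v in pts:
        o,d=ray(c,u,v);d/=np.linalg.norm(d);M=np.eye(3)-np.outer(d,d);A+=M;b+=M@o
    return np.linalg.solve(A,b)
P=tri([(T,364.2,205.5),(S,297.3,222.8)]); d=P-H
print("front right corner hood frame x,y,z",-d@ex,d@ey,d[2])
def hp(th,x,y,z):
    c,s=np.cos(th),np.sin(th); return H+(-x*c+z*s)*ex+y*ey+np.array([0,0,x*s+z*c])
def img(path_or,u0,v0,w,hh,sc,ths):
    k=cv2.resize(path_or[v0:v0+hh,u0:u0+w],None,fx=sc,fy=sc,interpolation=cv2.INTER_CUBIC)
    z=d[2];x=-d@ex;y=d@ey
    for t,col in ths:
        L=[hp(t,x,y,z),hp(t,x,y+.196,z),hp(t,x-.2,y+.196,z),hp(t,x-.2,y,z)]
        r=((proj(S,np.array(L))-[u0,v0]+.5)*sc).astype(int)
        cv2.polylines(k,[r.reshape(-1,1,2)],True,col,1)
        g=((proj(S,np.array([hp(t,.245,0,.025)]))-[u0,v0]+.5)*sc).astype(int)[0]; cv2.circle(k,tuple(map(int,g)),3,col,-1)
    return k
a=img(cv2.imread("pics/scene0.png"),285,175,100,100,4,[(0,(0,0,255))])
b=img(S["pixels"],315,150,100,120,4,[(.90,(0,0,255)),(.80,(255,0,0))])
m=np.zeros((480,800,3),np.uint8);m[:400,:400]=a;m[:,400:]=b
cv2.imwrite("pics/c1.png",m)
E
```

```text
front right corner hood frame x,y,z 0.20612410265947276 -0.09358492735817085 0.049387655971774164
```

View pics/c1.png

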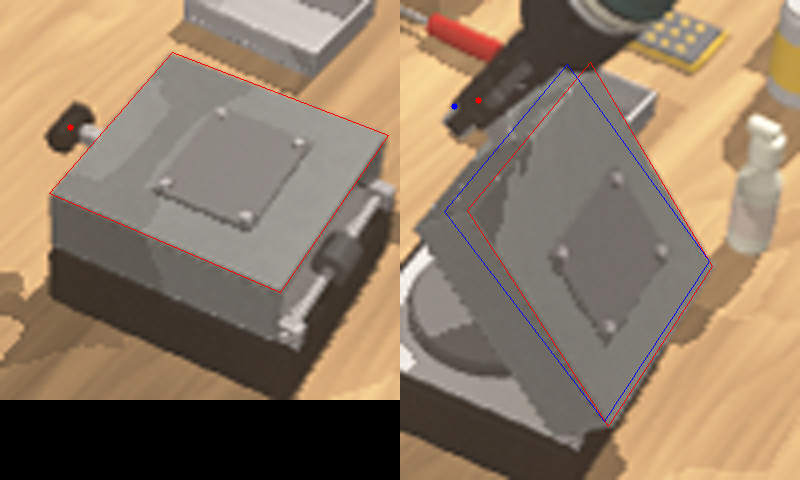

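The shut outline fits exactly. The four plate screws give a numeric angle fit: shut at left panel (222,112), (300,143), (246,217), (165,183); now at right panel (616,178), (661,251), (610,327), (561,252).

```bash
python3 - <<'E'
from lift import *
S,T=cap()
a=np.array([(222,112),(300,143),(246,217),(165,183)])/4+[285,175]-.5
b=(np.array([(616,178),(661,251),(610,327),(561,252)])-[400,0])/4+[315,150]-.5
for z in (.0494,.053):
    P=np.array([at_z(S,*p,.08+z) for p in a])-H; x=-P@ex;y=P@ey
    def res(v,full=False):
        th=v[0];c,s=np.cos(th),np.sin(th); dh=np.array([v[1],v[2],0]) if len(v)>1 else 0
        Q_=np.array([H+(-xx*c+z*s)*ex+yy*ey+np.array([0,0,xx*s+z*c]) for xx,yy in zip(x,y)])
        return (proj(S,Q_)-b).ravel()
    r=least_squares(res,[.9]); print(z,"theta",r.x,np.round(r.fun,1))
    r=min((least_squares(lambda v:res(v),[t]) for t in (.7,1.)),key=lambda r:r.cost)
    # hinge x shift as free parameter: rebuild
    from itertools import product
    for dx,dz in product((-.006,0,.006),(0,)):
        H0=H.copy(); H[:]=H0+dx*ex
        P=np.array([at_z(S,*p,.08+z) for p in a])-H; x=-P@ex;y=P@ey
        r=least_squares(res,[.9]); print("  hinge dx",dx,r.x.round(3),round(r.cost,2)); H[:]=H0
    P=np.array([at_z(S,*p,.08+z) for p in a])-H; x=-P@ex;y=P@ey
s=env.read_state(); print(s["t"],angle(s),s["position"],s["force"])
E
```

```text
0.0494 theta [0.95021758] [ 0.9 -2.  -0.1 -1.7 -0.5 -1.4  0.8 -1.9]
  hinge dx -0.006 [0.969] 2.2
  hinge dx 0 [0.95] 6.94
  hinge dx 0.006 [0.931] 16.25
0.053 theta [0.92635822] [ 0.6 -1.2 -0.  -1.  -0.3 -0.8  0.5 -1.1]
  hinge dx -0.006 [0.943] 0.66
  hinge dx 0 [0.926] 2.54
  hinge dx 0.006 [0.909] 8.96
27.5167 (np.float64(0.8990307966343801), np.float64(0.2458350454566803)) [ 0.58915607 -0.02051634  0.27787928] [-0.48179379  6.7932428  -1.11039086]
```

```bash
python3 - <<'E'
from lift import *
S,T=cap()
def refine(im,pts):
    g=cv2.GaussianBlur(cv2.cvtColor(im,cv2.COLOR_BGR2GRAY),(0,0),.8).astype(float); o=[]
    for u,v in pts:
        u0,v0=int(round(u)),int(round(v)); w=g[v0-3:v0+4,u0-3:u0+4]; w=np.clip(w-np.percentile(w,75),0,None)
        yy,xx=np.mgrid[-3:4,-3:4]; o.append((u0+(w*xx).sum()/w.sum(),v0+(w*yy).sum()/w.sum()))
    return np.array(o)
i0=cv2.imread("pics/scene0.png")
a=refine(i0,np.array([(222,112),(300,143),(246,217),(165,183)])/4+[285,175]-.5)
b=refine(S["pixels"],(np.array([(616,178),(661,251),(610,327),(561,252)])-[400,0])/4+[315,150]-.5)
c5=refine(np.load("S105.npy"),np.array([(309,230),(327,281),(296,330),(271,279)])/400*150+[260,110]-.5)
print(a.round(1).tolist(),b.round(1).tolist(),c5.round(1).tolist())
def res(v,th5off=None):
    th1,th2,z,dx=v; Hn=H+dx*ex
    P=np.array([at_z(S,*p,.08+z) for p in a])-Hn; x=-P@ex;y=P@ey; r=[]
    for th,ob in ((th1,b),(th2,c5)):
        c,s=np.cos(th),np.sin(th)
        r.append((proj(S,np.array([Hn+(-xx*c+z*s)*ex+yy*ey+np.array([0,0,xx*s+z*c]) for xx,yy in zip(x,y)]))-ob).ravel())
    return np.r_[np.concatenate(r)/.5,(z-.054)/.002,dx/.003]
r=least_squares(res,[.9,1.05,.054,0]); C=np.linalg.inv(r.jac.T@r.jac)
print(r.x.round(4),np.sqrt(np.diag(C)).round(4),r.cost,(r.fun[:16]*.5).round(1))
E
```

```text
[[340.3, 202.1], [359.6, 209.3], [346.1, 228.3], [325.6, 219.6]] [[369.4, 193.7], [380.4, 211.8], [367.3, 231.2], [355.1, 212.2]] [[375.6, 195.2], [384.1, 214.0], [371.2, 233.1], [361.8, 213.7]]
[ 0.9144  1.0647  0.058  -0.0026] [0.0133 0.0144 0.0013 0.0013] 5.121112177961103 [ 0.1  0.1 -0.1 -0.4 -0.2  0.1  0.2 -0.3  0.2  0.2 -0.3 -0.7 -0.4  0.3
  0.3 -0.1]
```

Vision gives 0.914 ± 0.013 and kinematics gives 0.899, so the two agree. The peak was about 1.05–1.065, past the balance point. I'll lower it slightly for margin, take a last look, then hand in.

```bash
python3 - <<'E'
from lift import *
step(.885,.03); env.sleep(1.0); s=env.read_state(); print(s["t"],angle(s),s["width"],np.abs(s["joint_vel"]).max())
S,T=cap(); cv2.imwrite("pics/end.png",S["pixels"])
E
```

```text
th 0.89 t 27.9 meas 0.884 r 0.2459 Frad -1.9 Ftan -0.0 Flat 7.7 T [-0.03 -0.56  0.15] w 0.459
28.8917 (np.float64(0.8840913866122283), np.float64(0.24585693402842887)) 0.4558959059654089 0.002362955806243144
```

View pics/end.png

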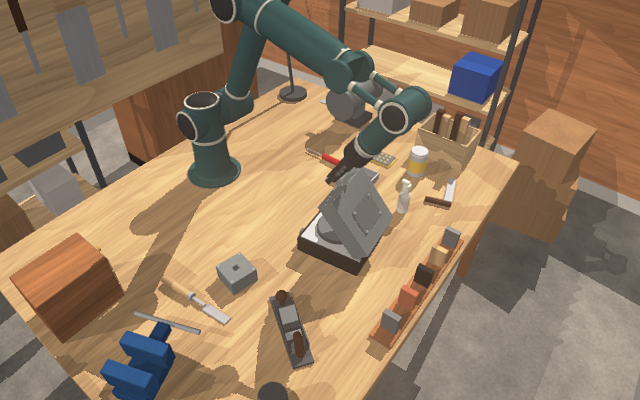

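The final view shows the hood held open by the gripper at about (345,170), the socket empty at (236,270), and the other objects where they started.

```bash
python3 -c "
from plant import sign_off
print(sign_off())"
```

```text
the job is handed in; nothing more can be done
None
```

I pulled the key, laid it in the tray, took the hood past its balance point and brought it back. I handed the job in at about 29 s with the gripper still holding the hood below the balance point.

- **Key:** it was pulled straight up and laid flat in the steel tray before I touched the hood. The pictures showed the socket empty and the key inside the tray walls.
- **Hood:** I took the grip over its two ends (fingers about 39 mm apart on the 40 mm bar). I raised it slowly to about 1.05 rad, past the 0.95 balance, then brought it back to about 0.885 rad and held it there.
- **Last checks:** the arm was at rest and the fingers were still closed on the bar. The hood put about 8 N on the tool, almost all sideways. In the last picture the other objects that can be seen are where they were; the arm partly hides the tray area.
- **Disagreement:** the arm's position and the camera differed slightly on the hood angle. At the stop before a last small step down, the arm gave 0.899 rad and the camera fit gave 0.914 ± 0.013. Both are below 0.95, so I lowered it another 0.015 rad for margin. An earlier, rougher camera fit had read 0.93–0.97. It assumed too low a height for the plate screws, and the gap closed once that was fitted.
- **Not confirmed:** the tangential force near the balance point was too small to read, so the wrist force does not confirm the crossing.

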